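# Swap the trays: push the empty one home, hook the loaded one out

## Robot

A 7-joint arm with a two-finger parallel gripper is mounted at the origin on a cart in front of the work surface, level with it; the furniture and walls round the work are solid. World frame = base frame: x ahead of the robot, y to its left, z up, the work surface at z = 0. Lengths are in m, angles in rad, forces in N, time in s.
With the tool pointing down it reaches from about 0.4 to 0.85 m from the base axis. Payload 10.4 kg.
Tool frame: the origin (TCP) lies at the very end of the fingers, on their centre line; the grasp point (between the pads) lies 19 mm behind it; z points along the fingers, y is the line along which they close (so a half turn about z gives the same grasp; the last joint's range is limited). The gripper opens to 87 mm and grips with 3 to 60 N. Pads are 19 mm wide; open, the fingers measure 117 mm over their backs; the gripper's body (75 mm by 190 mm) begins 51 mm behind the grasp point.
Start: joints at [1.284, 0.332, -0.065, 1.46, 0.022, 1.35, -0.088], TCP at [0.163, -0.603, 0.223] pointing down, gripper open.
Joint ranges: [-2.6, 2.6], [-0.5, 2.12], [-1.47, 1.34], [0.16, 2.42], [-1.27, 4.41], [0.06, 2.06], [-2.6, 2.6]. Speed limits (rad/s): [2.22, 2.22, 2.79, 2.79, 3.14, 3.14, 3.14].

## Interface

Orientations are given as a 3x3 rotation matrix whose columns are the frame's x, y, z axes.
In Python, from bench import manip gives the robot as it stands. The module is installed in compiled form; this text tells all that it offers.
- The arm moves only by the shell command python3 -m jog 'ROWS' [OPENING] [FORCE]. ROWS is JSON, a list of rows, each a list of 2 entries, a list of its own where there are three numbers: the shift along the tool's x, y, z in cm, then the turn about the tool's z in degrees. A call has 1 to 10 rows; each row is the pose to reach, as a shift and turn from the pose commanded when the call began, along the tool's axes at that moment; what a row does not reach only later rows make up. A row lasts 1/8 s, in which the tool goes at most 62.5 mm and 10.7 degrees, less where a joint would pass 70% of its speed; a pose out of reach is approached as far as the arm can. A call with a gripper value outside its range is refused whole. OPENING is the finger opening in cm, from 0 to 8.7, set as the call begins (- or left out, the last holds). The fingers move at their own pace and stop on an object; FORCE is the grip in N (left out, the last holds). Time passes only in rows, so rows that repeat a pose let the fingers close. It gives the time, the measured TCP pose, the force, the opening and the grip force at its end, in the units of the state.
- manip.observe(): the state, without advancing time (a new reading comes with each control period).
- manip.snapshot(name): name is "scene" or "top" or "wrist"; returns the picture (480x640x3 uint8, red, green, blue); there is no depth.
- manip.calibration(name): a dict with "fx", "fy", "cx", "cy" (pixels), "k1" (the pictures are not rectified: a ray, as slopes to the right and down, at radius r is drawn at 1 + k1 r^2 times it, then the intrinsics apply), "position" and "rotation" of the camera in the world. Camera axes: x right, y down, z forward; pixel columns grow to the right and rows downward; lengths in m; the calibration is good to about 2 mm. A picture is of the moment at which its call begins: read the wrist's pose just before it. calibration takes no time and is no camera call; for the wrist camera it gives the pose at the moment of the call.
- manip.hand_in(): hands the job in; it is judged then, once.
The state is a dict: "t": time; "joints": joint angles; "qd": joint speeds; "joint_torque": joint torques, N m; "ee_pos": TCP position; "tool_rot": TCP orientation; "wrist_force": force on the tool from outside, world axes, zero at the start; "moment": the same for the moment, N m; "grip_width": finger opening in m; "gripper_force": force on a finger pad.
Only numpy, scipy, OpenCV 4.12 (cv2) and the standard library are available. Lean on these libraries where they do the work, as an engineer would, in place of code of your own. Each camera call takes 0.05 s, during which the arm holds its last target. There are 200 camera calls.

## Task

Two block stations stand on the bench: one has been left with its empty tray out, the other is shut with a metal heat block in its tray. First push the empty tray fully home with the fingers, then hook a fingertip behind the lip of the loaded tray and draw it all the way out to its stop, so that only one tray is ever out. Do not pinch the lips, do not touch or lift the block, and leave the other things on the bench where they stand.

Things in the scene. Friction and masses are not known exactly. Their poses are not given: they have to be found in the camera images.
- station_a: fixed station of the EMPTY tray: low white housing 125 (x) x 125 (y) x 58 mm high with an open front, its tray sliding out of the front. Origin on the bench surface; the housing reaches from 50 mm in front of the origin (-x) to 75 mm behind it (+x). Its x axis points in; the tray slides out level along -x; with it home, the middle of the lip is 105 mm in front of the origin. Place and yaw vary; it may stand left or right of the other
- station_b: fixed station of the LOADED tray, the same in every size and axis. A tall bench heater (about 0.2 m high) stands some 0.1 m to the right of the right-hand station: keep a wide gripper clear of it, best with its long side along the slide
- tray_a (a joint): slide of the empty tray: 0 = fully home, grows as it comes out, 0.085 m = out at its stop. Starts partly or mostly out (0.04 to 0.08). Friction about 2.5 N, light damping (8 N s/m): it stays where it is left; there are hard stops at both ends
- tray_b (a joint): slide of the loaded tray, same kind and values; starts fully home (0)
- lip_a_top (a point): middle of the top edge of the upright lip at the front end of the empty tray; moves with the tray; axes as station_a. The lip is a plate 10 mm thick (x, 5 mm either side of this point), 56 mm wide (y; the tray is 107 mm wide), its top 48 mm above the bench
- lip_b_top (a point): the same point on the loaded tray, lip of the same sizes. Behind the lip (+x) the tray floor lies 14 mm above the bench, 34 mm below the lip's top; with the tray home there is an open finger well 50 mm long (x) between the lip's back face and the front of the housing. With the tray home the block begins about 67 mm behind the lip's back face, inside the housing
- pocket_b (a point): centre of the floor of the pocket of the loaded tray, 105 mm behind lip_b_top; the pocket is 72 x 101 mm with a rim 7 mm high
- block: loose grey aluminium heat block with six large wells, 66 x 95 x 30 mm, about 0.55 kg, lying in the pocket of the loaded tray; origin at the centre of its underside. It rides along with the tray
- beaker: bystander: small clear beaker 52 mm wide, 62 mm high; origin at its base
- petri: bystander: petri dish 91 mm wide, 16 mm high; origin at its base
- bottle: bystander: reagent bottle with a blue cap, 56 mm wide, 102 mm high; origin at its base

How it is judged:
On the way, in this order (a step that is already met when the one before it is completed fails the run):
1. the empty tray is fully home (within 5 mm) while the loaded one is still shut (value of joint tray_a below 0.005 m and value of joint tray_b below 0.01 m), for 0.2 s.
2. the loaded tray is more than 25 mm out and is being drawn by a finger pressing on the back of its lip (value of joint tray_b above 0.025 m and contact force between the fingers and lip_b_back above 0.5 N), for 0.1 s.
At the end, for the whole second after the job is handed in: the empty tray is home (within 5 mm), the loaded tray is out at its stop (within 5 mm) and at rest, the block lies flat and still in its pocket (value of joint tray_a below 0.005 m and value of joint tray_b above 0.08 m and velocity of joint tray_b below 0.005 m/s and z of block in the frame of pocket_b below 0.006 m and horizontal distance between block and pocket_b below 0.009 m and linear speed of block below 0.01 m/s and angle between block's own z axis and vertical below 0.1 rad); the robot touches nothing.
It fails at once if both trays out by more than 20 mm at once (value of joint each of tray_a, tray_b above 0.02 m).
It fails at once if a lip is pinched: the fingers press on its front and back at once (over 2 N each) ((contact force between the fingers and lip_a_front above 2 N and contact force between the fingers and lip_a_back above 2 N) or (contact force between the fingers and lip_b_front above 2 N and contact force between the fingers and lip_b_back above 2 N)).
It fails at once if the fingers touch the block (over 1 N) (contact force between the fingers and block above 1 N).
It fails at once if the block is lifted more than 10 mm off the tray (z of block in the frame of pocket_b above 0.01 m).
It fails at once if a bystander is moved more than 20 mm (distance of any of beaker, petri, bottle from where it was at the start of the episode above 0.02 m).
It also fails if it takes over 51 s, if anything falls off the work surface, if the arm or the gripper's body presses on something with over 40 N, if the wrist force passes 120 N, or if a joint passes its speed limit or range.

## Working session

There is one attempt and no reset: what is moved stays moved. The work goes in short steps, Python scripts to look and compute and a shell command to move; the robot and the scene stay as the last step left them, time stands still between calls to the robot, and variables do not carry over. Pictures are saved under pics/ and viewed, at most 10 in all, crops included, and the job is handed in when it is done.

```bash
mkdir -p pics; python3 - <<'E'
from bench import manip
import cv2
for n in ("scene","top"):
    im=manip.snapshot(n); cv2.imwrite(f"pics/{n}0.png",im[:,:,::-1]); c=manip.calibration(n); print(n,c)
s=manip.observe(); print(s["t"],s["ee_pos"],s["tool_rot"],s["grip_width"])
E
```

```text
scene {'fx': 498.68719462186476, 'fy': 498.68719462186476, 'cx': 315.93857140201334, 'cy': 244.3007495230629, 'k1': -0.09455717247952274, 'position': array([-0.24103202, -0.48463439,  0.46470136]), 'rotation': array([[ 0.58825233, -0.29939959,  0.75121174],
       [-0.80851816, -0.23618384,  0.53899496],
       [ 0.01604921, -0.92443338, -0.3810057 ]])}
top {'fx': 506.30288089661497, 'fy': 506.30288089661497, 'cx': 315.7484074655455, 'cy': 243.2027067248879, 'k1': -0.07355354876481833, 'position': array([0.46045632, 0.08197615, 1.22154168]), 'rotation': array([[ 0.02226797, -0.99810998,  0.05727665],
       [-0.9997323 , -0.02187099,  0.00754862],
       [-0.00628165, -0.05742941, -0.99832981]])}
0.1 [ 0.16289053 -0.60306173  0.22185911] [[ 9.65395080e-01  2.60791510e-01 -3.58195768e-04]
 [ 2.60791753e-01 -9.65394353e-01  1.18537400e-03]
 [-3.66646968e-05 -1.23776873e-03 -9.99999233e-01]] 0.08691733346191956
```

View pics/top0.png

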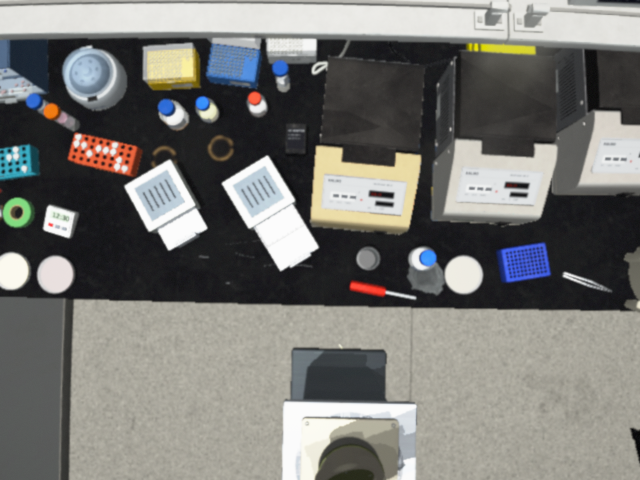

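View pics/scene0.png

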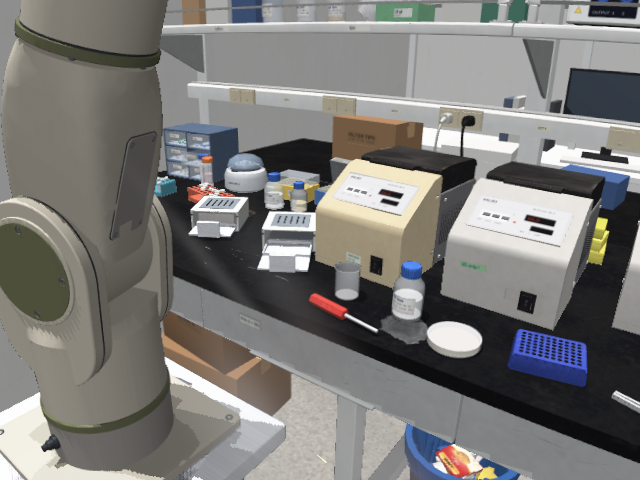

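The top view shows the empty station A at about (262,193), tray out toward (290,250). The loaded station B is at about (160,197), shut, with its lip near (185,238). The heater is right of A, and the beaker is at (368,258).

```bash
cat > h.py <<'E'
from bench import manip
import numpy as np, cv2
def ray(name,uv,z,c=None):
    c=c or manip.calibration(name)
    K=np.array([[c['fx'],0,c['cx']],[0,c['fy'],c['cy']],[0,0,1]])
    p=cv2.undistortPoints(np.array(uv,float).reshape(-1,1,2),K,np.array([c['k1'],0,0,0.]))[:,0]
    d=np.c_[p,np.ones(len(p))]@c['rotation'].T
    o=c['position']; return o+d*((z-o[2])/d[:,2])[:,None]
E
python3 - <<'E'
from h import *
im=cv2.imread("pics/top0.png")
cv2.imwrite("pics/crop0.png",cv2.resize(im[145:280,115:330],None,fx=3.7,fy=3.7,interpolation=cv2.INTER_CUBIC))
E
```

```text
(no output)
```

View pics/crop0.png

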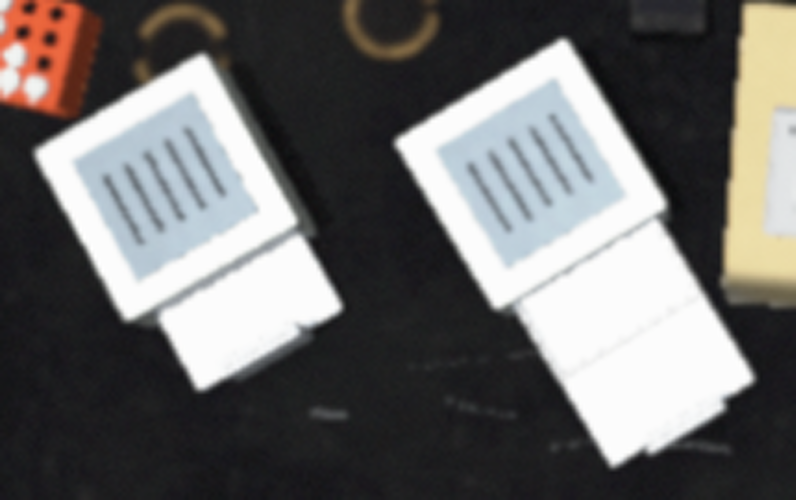

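The crop shows housing B's top corners at about (35,152), (206,53), (299,230), (127,322). A's are (394,142), (566,38), (667,213), (497,310). A's lip front runs from (650,452) to (725,405).

```bash
python3 - <<'E'
from h import *
f=lambda P:(np.array(P,float)+.5)/3.7-.5+[115,145]
s=manip.observe(); R=s["tool_rot"]; p0=s["ee_pos"]
for n,P in dict(B=[(35,152),(206,53),(299,230),(127,322)],A=[(394,142),(566,38),(667,213),(497,310)]).items():
    w=ray("top",f(P),.058)[:,:2]   # back-left, back-right, front-right, front-left
    print(n,w.round(4).tolist(),"sides",np.linalg.norm(np.roll(w,-1,0)-w,axis=1).round(4))
    xi=(w[0]+w[1]-w[2]-w[3]); yi=(w[0]+w[3]-w[1]-w[2]); a=np.arctan2(xi[1],xi[0]); b=np.arctan2(-yi[0],yi[1])
    yaw=(a+b)/2; x=np.array([np.cos(yaw),np.sin(yaw)]); o=w.mean(0)-.0125*x
    print(n,"yaw",np.degrees([a,b,yaw]).round(2),"origin",o.round(4),"lip home",(o-.105*x).round(4))
    np.save(n+".npy",[o[0],o[1],yaw])
    if n=="A":
        l=ray("top",f([(650,452),(725,405)]),.048)[:,:2].mean(0); print("A lip",l, "out",-(l-o)@x-.105-.005, "front pt reach",np.linalg.norm(l-.05*x))
    for q,lab in ((o-.105*x,"liphome"),):
        print(lab,"tool-frame shift cm",(R.T@np.r_[q-p0[:2],0]*100).round(1))
print("tool x deg",np.degrees(np.arctan2(R[1,0],R[0,0])))
g=ray("top",[(368,258),(312,225),(410,232),(322,150)],0.06); print(g.round(3))
E
```

```text
B [[0.6527, 0.5442], [0.7178, 0.4366], [0.6059, 0.3724], [0.5456, 0.4797]] sides [0.1258 0.1291 0.1231 0.125 ]
B yaw [30.44 30.27 30.35] origin [0.6197 0.4519] lip home [0.5291 0.3988]
liphome tool-frame shift cm [ 61.5 -87.2   0.1]
A [[0.6628, 0.3142], [0.7311, 0.2077], [0.6212, 0.1411], [0.558, 0.2458]] sides [0.1266 0.1285 0.1223 0.1251]
A yaw [32.16 31.89 32.03] origin [0.6327 0.2206] lip home [0.5437 0.1649]
A lip [0.48698739 0.12541245] out 0.06399130837991478 front pt reach 0.4554643066684068
liphome tool-frame shift cm [ 56.8 -64.2   0.1]
tool x deg 15.117047153460918
[[ 0.496 -0.03   0.06 ]
 [ 0.569  0.1    0.06 ]
 [ 0.558 -0.126  0.06 ]
 [ 0.745  0.081  0.06 ]]
```

```bash
python3 -m jog '[[[4.3,-3,0],-5],[[8.6,-6,0],-10],[[12.9,-9.1,0],-15],[[17.1,-12.2,0],-20],[[21.4,-15.2,0],-25],[[25,-20,0],-32],[[28.6,-24.9,0],-39],[[32.2,-29.7,0],-46],[[35.7,-34.5,0],-53],[[39.3,-39.4,0],-60]]' 0 20
```

```text
t: 1.35
ee_pos: [0.4398, -0.1188, 0.2225]
tool_rot: [[0.253, 0.967, 0.0], [0.967, -0.253, -0.0], [-0.0, 0.0, -1.0]]
wrist_force: [1.3, -0.4, -0.1]
grip_width: 0.0016
gripper_force: 0.0
```

```bash
python3 -m jog '[[[4.5,-0.9,0],-9],[[9,-1.8,0],-18],[[13.5,-2.6,0],-28],[[18,-3.5,0],-37],[[22.4,-4.3,0],-46.6],[[22.4,-4.3,0],-46.6],[[22.4,-4.3,0],-46.6]]'
python3 - <<'E'
from h import *
c=manip.calibration("wrist"); im=manip.snapshot("wrist"); cv2.imwrite("pics/w1.png",im[:,:,::-1])
import pickle; pickle.dump(c,open("w1.pkl","wb")); print(c)
E
```

```text
t: 2.22
ee_pos: [0.4555, 0.1063, 0.2222]
tool_rot: [[-0.524, 0.851, -0.001], [0.851, 0.524, -0.0], [0.0, -0.001, -1.0]]
wrist_force: [0.3, -0.8, 0.7]
grip_width: 0.0003
gripper_force: 0.0
{'fx': 350.92240795759653, 'fy': 350.92240795759653, 'cx': 320.67922157519604, 'cy': 240.69101897562751, 'k1': -0.025294828261608386, 'position': array([0.41130496, 0.17806892, 0.38456754]), 'rotation': array([[ 0.85119698,  0.5002698 ,  0.15872564],
       [ 0.52484388, -0.81040564, -0.26034898],
       [-0.00161258,  0.30491445, -0.95237838]])}
```

View pics/w1.png

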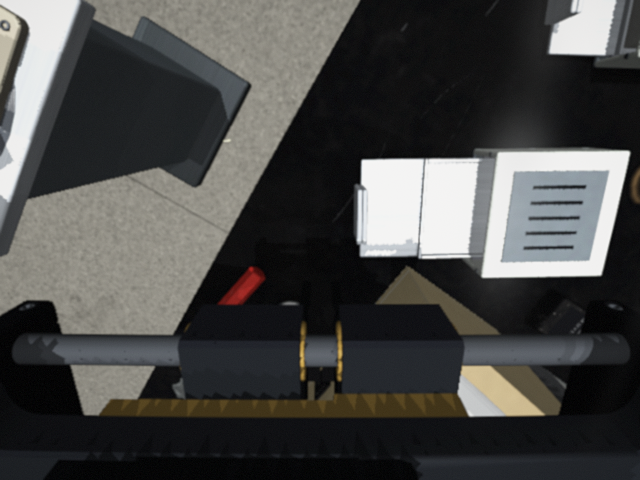

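The wrist view shows A's lip at about u 357–367, v 185–243. Its tray is square to the image, so the yaw fits.

```bash
python3 - <<'E'
from h import *
import pickle; c=pickle.load(open("w1.pkl","rb"))
for n in "A":
    o=np.load(n+".npy"); x=np.array([np.cos(o[2]),np.sin(o[2])]); y=np.array([-x[1],x[0]])
    loc=lambda w:np.c_[(w[:,:2]-o[:2])@x,(w[:,:2]-o[:2])@y].round(4)
    print("lip",loc(ray("",[(358,185),(367,187),(367,243),(358,243)],.048,c)).tolist())
    print("hous",loc(ray("",[(496,150),(630,151),(602,276),(483,278)],.058,c)).tolist())
    t=manip.observe(); print("tcp",loc(np.array([t["ee_pos"]])),t["ee_pos"],np.degrees(np.arctan2(t["tool_rot"][1,1],t["tool_rot"][0,1])))
E
```

```text
lip [[-0.1753, 0.0295], [-0.1666, 0.0275], [-0.1647, -0.0291], [-0.1738, -0.0291]]
hous [[-0.0516, 0.0624], [0.074, 0.0618], [0.077, -0.063], [-0.0466, -0.064]]
tcp [[-0.211  -0.0034]] [0.45556259 0.105832   0.22223713] 31.572214946385863
```

```bash
python3 -m jog '[[[0.3,0,4],0],[[0.3,0,8],0],[[0.3,0,12],0],[[0.3,0,16],0],[[0.3,0,19.5],0],[[0.3,0,19.5],0]]' && python3 -m jog '[[[0,1.5,0],0],[[0,3,0],0],[[0,4.3,0],0],[[0,5.6,0],0],[[0,6.7,0],0],[[0,7.5,0],0],[[0,8.2,0],0],[[0,8.4,0],0],[[0,8.6,0],0],[[0,8.6,0],0]]'
```

```text
t: 3.02
ee_pos: [0.4523, 0.108, 0.0257]
tool_rot: [[-0.524, 0.852, -0.005], [0.852, 0.524, -0.001], [0.002, -0.004, -1.0]]
wrist_force: [-0.5, -0.2, 1.5]
grip_width: 0.0004
gripper_force: 0.0
t: 4.28
ee_pos: [0.5273, 0.1549, 0.0275]
tool_rot: [[-0.526, 0.851, 0.0], [0.851, 0.526, 0.0], [0.0, 0.0, -1.0]]
wrist_force: [-0.2, 0.0, 0.2]
grip_width: 0.0003
gripper_force: 0.5
```

```bash
python3 -m jog '[[[0,0.2,0],0],[[0,0.4,0],0],[[0,0.6,0],0],[[0,0.6,0],0]]'
```

```text
t: 4.78
ee_pos: [0.5325, 0.1581, 0.0275]
tool_rot: [[-0.526, 0.851, 0.0], [0.851, 0.526, 0.0], [-0.0, 0.0, -1.0]]
wrist_force: [-2.0, -0.0, 0.0]
grip_width: 0.0007
gripper_force: 0.7
```

```bash
python3 -m jog '[[[0,0.2,0],0],[[0,0.4,0],0],[[0,0.6,0],0],[[0,0.6,0],0]]'
```

```text
t: 5.28
ee_pos: [0.5327, 0.1579, 0.027]
tool_rot: [[-0.525, 0.851, -0.01], [0.851, 0.525, -0.007], [-0.001, -0.012, -1.0]]
wrist_force: [-29.2, -13.9, 25.9]
grip_width: 0.0006
gripper_force: 16.8
```

```bash
python3 -m jog '[[[0,-0.6,0],0],[[0,-2,0],0],[[0,-3.5,0],0],[[0,-3.5,-4],0],[[0,-3.5,-9],0],[[0,-3.5,-14],0],[[0,-3.5,-19],0],[[0,-3.5,-19],0]]'
python3 - <<'E'
from h import *
s=manip.observe(); R=s["tool_rot"]; o=np.load("B.npy"); x=np.array([np.cos(o[2]),np.sin(o[2])])
for d in (-.077,-.15): print(d,(R.T@np.r_[o[:2]+d*x-s["ee_pos"][:2],0]*100).round(2))
E
```

```text
t: 6.28
ee_pos: [0.5091, 0.1431, 0.2212]
tool_rot: [[-0.525, 0.851, 0.007], [0.851, 0.525, 0.0], [-0.003, 0.006, -1.0]]
wrist_force: [-0.4, -0.5, -0.8]
grip_width: 0.0002
gripper_force: 0.0
-0.077 [20.65 17.93  0.04]
-0.15 [ 2.082e+01  1.064e+01 -1.000e-02]
```

```bash
python3 -m jog '[[[5,2.7,0],0],[[10,5.3,0],0],[[15,8,0],1],[[20.8,10.6,0],1.3],[[20.8,10.6,0],1.3],[[20.8,10.6,0],1.3],[[20.8,10.6,0],1.3]]'
python3 - <<'E'
from h import *
import pickle
c=manip.calibration("wrist"); im=manip.snapshot("wrist"); cv2.imwrite("pics/w2.png",im[:,:,::-1])
pickle.dump(c,open("w2.pkl","wb"))
E
```

```text
t: 7.15
ee_pos: [0.4893, 0.3735, 0.217]
tool_rot: [[-0.504, 0.864, 0.0], [0.864, 0.504, -0.001], [-0.001, -0.0, -1.0]]
wrist_force: [-0.7, -0.2, 0.6]
grip_width: 0.0005
gripper_force: 0.0
```

View pics/w2.png

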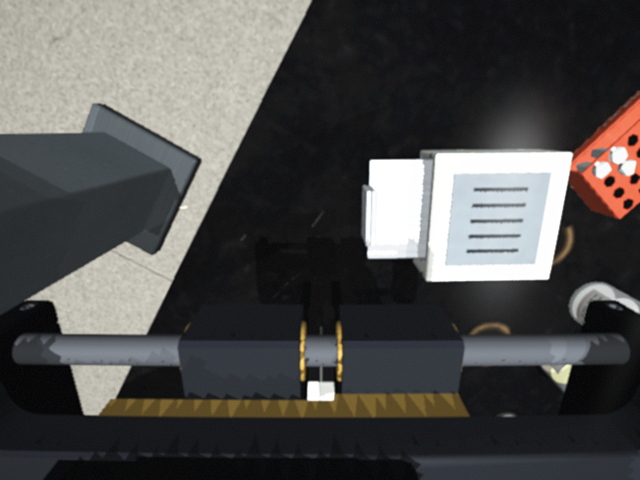

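The wrist view shows B shut, with its lip at u 362–372, v 185–244, and the housing's front edge at about u 430–436.

```bash
python3 - <<'E'
from h import *
import pickle; c=pickle.load(open("w2.pkl","rb"))
o=np.load("B.npy"); x=np.array([np.cos(o[2]),np.sin(o[2])]); y=np.array([-x[1],x[0]])
loc=lambda w:np.c_[(w[:,:2]-o[:2])@x,(w[:,:2]-o[:2])@y].round(4)
print("lip",loc(ray("",[(363,185),(372,187),(372,243),(363,244)],.048,c)).tolist())
print("hous",loc(ray("",[(436,150),(573,152),(550,279),(427,281)],.058,c)).tolist())
t=manip.observe(); print("tcp",loc(np.array([t["ee_pos"]])),t["ee_pos"])
im=manip.snapshot("top"); a=np.load("A.npy"); cv2.imwrite("pics/c2.png",cv2.resize(im[145:280,115:330,::-1],None,fx=3.7,fy=3.7,interpolation=cv2.INTER_CUBIC))
E
```

```text
lip [[-0.1126, 0.0314], [-0.104, 0.0295], [-0.1016, -0.0263], [-0.1105, -0.0273]]
hous [[-0.0497, 0.0642], [0.0749, 0.0632], [0.0785, -0.0613], [-0.0462, -0.0631]]
tcp [[-0.152  -0.0018]] [0.48938726 0.37355194 0.21727611]
```

View pics/c2.png

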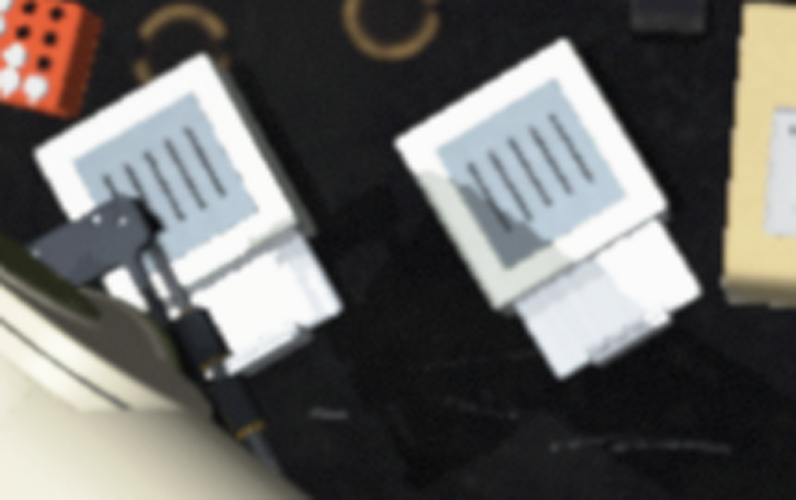

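The top crop shows A's tray fully in, matching B's. Next I go over the well and down.

```bash
python3 -m jog '[[[0.3,4,0],0],[[0.3,7.6,0],0],[[0.3,7.6,0],0],[[0.3,7.6,5],0],[[0.3,7.6,10],0],[[0.3,7.6,13],0],[[0.3,7.6,13],0],[[0.3,7.6,13],0]]' && python3 -m jog '[[[0,0,1.5],0],[[0,0,3],0],[[0,0,4.5],0],[[0,0,5.9],0],[[0,0,5.9],0],[[0,0,5.9],0]]'
python3 -c "
from h import *
o=np.load('B.npy');x=np.array([np.cos(o[2]),np.sin(o[2])]);print((manip.observe()['ee_pos'][:2]-o[:2])@x)"
```

```text
t: 8.25
ee_pos: [0.5531, 0.4166, 0.0896]
tool_rot: [[-0.506, 0.863, 0.002], [0.863, 0.506, 0.001], [0.0, 0.002, -1.0]]
wrist_force: [1.2, 0.6, 0.4]
grip_width: 0.0009
gripper_force: 0.0
t: 9.0
ee_pos: [0.5526, 0.4167, 0.0289]
tool_rot: [[-0.506, 0.862, 0.0], [0.862, 0.506, 0.0], [0.0, 0.0, -1.0]]
wrist_force: [-0.1, 0.1, -0.3]
grip_width: 0.0003
gripper_force: 0.0
-0.07567187885072935
```

```bash
python3 -m jog '[[[0,-0.3,0.4],0],[[0,-0.7,0.4],0],[[0,-1.1,0.4],0],[[0,-1.5,0.4],0],[[0,-1.9,0.4],0],[[0,-2.3,0.4],0],[[0,-2.7,0.4],0],[[0,-3.1,0.4],0],[[0,-3.5,0.4],0],[[0,-3.9,0.4],0]]' && python3 -m jog '[[[0,-0.5,0],0],[[0,-1,0],0],[[0,-1.5,0],0],[[0,-2,0],0],[[0,-2.5,0],0],[[0,-3,0],0],[[0,-3.5,0],0],[[0,-4,0],0],[[0,-4.4,0],0],[[0,-4.8,0],0]]'
python3 -c "
from h import *
o=np.load('B.npy');x=np.array([np.cos(o[2]),np.sin(o[2])]);print((manip.observe()['ee_pos'][:2]-o[:2])@x)"
```

```text
t: 10.25
ee_pos: [0.5189, 0.3963, 0.0246]
tool_rot: [[-0.506, 0.863, 0.0], [0.863, 0.506, -0.0], [-0.0, 0.0, -1.0]]
wrist_force: [2.6, -0.6, 1.0]
grip_width: 0.0006
gripper_force: 1.5
t: 11.5
ee_pos: [0.4772, 0.3721, 0.0244]
tool_rot: [[-0.506, 0.862, -0.0], [0.862, 0.506, -0.0], [-0.0, -0.0, -1.0]]
wrist_force: [3.3, -0.5, -0.3]
grip_width: 0.0005
gripper_force: 1.4
-0.16325431527962325
```

```bash
python3 -m jog '[[[0,-0.3,0],0],[[0,-0.6,0],0],[[0,-0.9,0],0],[[0,-1.2,0],0],[[0,-1.5,0],0],[[0,-1.7,0],0],[[0,-1.7,0],0]]'
python3 -c "
from h import *
o=np.load('B.npy');x=np.array([np.cos(o[2]),np.sin(o[2])]);print((manip.observe()['ee_pos'][:2]-o[:2])@x)"
```

```text
t: 12.38
ee_pos: [0.4678, 0.3667, 0.0261]
tool_rot: [[-0.505, 0.863, 0.009], [0.863, 0.505, 0.008], [0.003, 0.012, -1.0]]
wrist_force: [23.2, 14.0, -13.1]
grip_width: 0.0005
gripper_force: 12.3
-0.1741527564282493
```

```bash
python3 -m jog '[[[0,0.5,0],0],[[0,1,0],0],[[0,1.5,0],0],[[0,1.5,0],0],[[0,1.5,-3],0],[[0,1.5,-7],0],[[0,1.5,-12],0],[[0,1.5,-16],0],[[0,1.5,-16],0]]' && python3 -m jog '[[[0,-4,0],0],[[0,-6,0],0],[[0,-6,0],0],[[0,-6,0],0]]'
python3 - <<'E'
from h import *
import pickle
c=manip.calibration("wrist"); im=manip.snapshot("wrist"); cv2.imwrite("pics/w3.png",im[:,:,::-1]); pickle.dump(c,open("w3.pkl","wb"))
im=manip.snapshot("scene");cv2.imwrite("pics/s3.png",cv2.resize(im[150:350,150:420,::-1],None,fx=2.9,fy=2.9,interpolation=cv2.INTER_CUBIC))
E
```

```text
t: 13.5
ee_pos: [0.4764, 0.3726, 0.1877]
tool_rot: [[-0.507, 0.862, 0.004], [0.862, 0.507, 0.003], [0.0, 0.005, -1.0]]
wrist_force: [0.1, 0.3, -0.9]
grip_width: 0.0
gripper_force: 0.0
t: 14.0
ee_pos: [0.4246, 0.3409, 0.1841]
tool_rot: [[-0.506, 0.863, -0.0], [0.863, 0.506, -0.0], [-0.0, -0.0, -1.0]]
wrist_force: [-0.6, -0.4, -0.3]
grip_width: 0.0004
gripper_force: 0.0
```

View pics/w3.png

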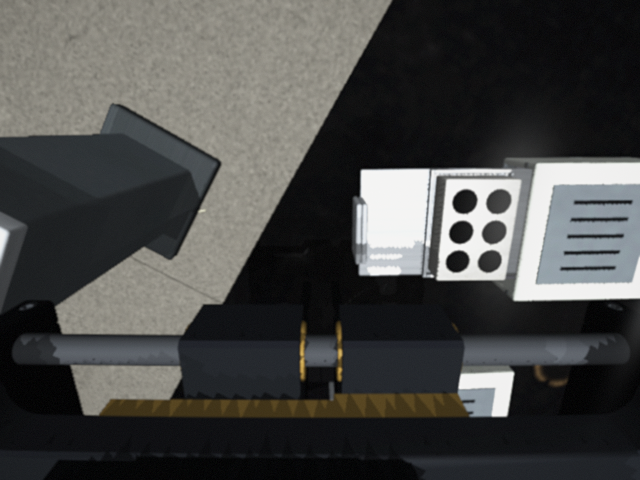

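View pics/s3.png

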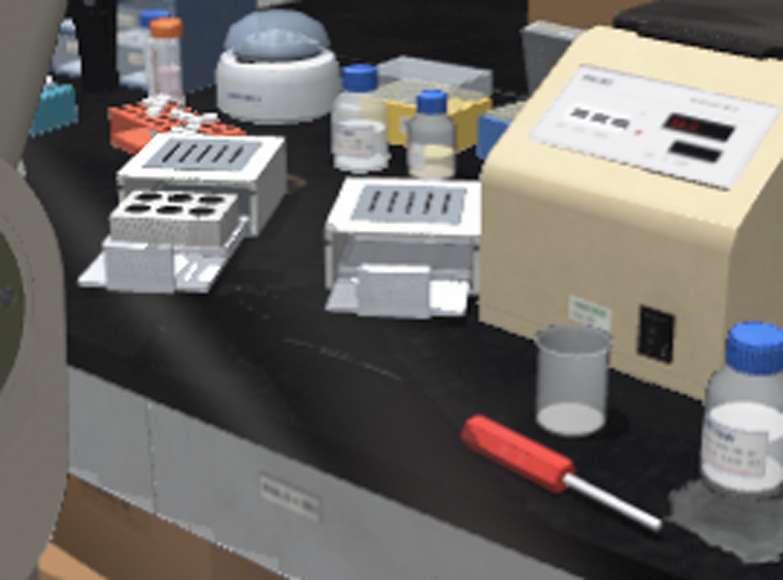

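The wrist view shows B's tray out, with its lip at u 354–366, v 197–264, and the block flat in its pocket at u 437–520. The scene crop shows A shut and the bystanders unmoved. I'll check how far B is out.

```bash
python3 - <<'E'
from h import *
import pickle; c=pickle.load(open("w3.pkl","rb"))
o=np.load("B.npy"); x=np.array([np.cos(o[2]),np.sin(o[2])])
l=(ray("",[(355,197),(366,199),(366,262),(355,264)],.048,c)[:,:2]-o[:2])@x
h=(ray("",[(525,163),(515,300)],.058,c)[:,:2]-o[:2])@x
print(l.mean(),h, "out from w2 lip:", -.1072-l.mean())
E
```

```text
-0.18961682682292855 [-0.05882644 -0.04600609] out from w2 lip: 0.08241682682292854
```

```bash
python3 -c "
from bench import manip
print(manip.hand_in())"
```

```text
the job is handed in; nothing more can be done
None
```

I pushed the empty tray home and drew the loaded tray out until it hit its stop; the last picture put it about 82 mm out (target over 80 mm), with the block flat in its pocket. The job is handed in, but no verdict came back.

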